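# Reset the tripped breaker through the guard window

## Robot

A 6-joint arm with a two-finger parallel gripper is mounted at the origin on the work surface. World frame = base frame: x ahead of the robot, y to its left, z up, the work surface at z = 0. Lengths are in m, angles in rad, forces in N, time in s.
With the tool pointing down it reaches from about 0.15 to 0.775 m from the base axis. Payload 6.1 kg.
Tool frame: the origin (TCP) lies at the very end of the fingers, on their centre line; the grasp point (between the pads) lies 19 mm behind it; z points along the fingers, x is the direction in which the jaws open and shut, and the axes are right-handed (so a half turn about z gives the same grasp; the last joint's range is limited). The gripper opens to 85 mm and grips with 20 to 120 N. Pads are 22 mm wide; open, the fingers measure 114 mm over their backs; the gripper's body (76 mm by 85 mm) begins 54 mm behind the grasp point. The pads swing forward as they close: fully open they stand 13 mm farther back than shut.
Start: joints at [-1.223, 0.126, -0.04, 1.405, 0, 1.571], TCP at [0.179, -0.494, 0.231] pointing down, gripper open.
Joint ranges: [-2.72, 2.72], [-0.95, 1.95], [-1.27, 1.35], [-1.78, 2.02], [-1.46, 1.47], [-3.14, 3.14]. Speed limits (rad/s): [2.39, 2.39, 3.01, 3.14, 3.14, 3.14].

## Interface

Orientations are given as a 3x3 rotation matrix whose columns are the frame's x, y, z axes.
In Python, from bench import * gives the robot as it stands.
- The arm moves only by the tool step_arm, never from a script. Its argument "deltas" is a list that holds one entry, the list of rows, each a list of 5 numbers: the closure, from -1 (fully open) to 1 (shut), so that 0 is half open, then the shift along the tool's x, y, z in cm, then the turn about the tool's z in rad. A call has 1 to 5 rows; each row shifts and turns the pose as measured when the row begins, along the tool's axes as they then stand; what a row does not reach is not made up. A row lasts 1/8 s, in which the tool goes at most 62.5 mm and 10.7 degrees, less where a joint would pass 70% of its speed; a pose out of reach is approached as far as the arm can. A call with a gripper value outside its range is refused whole. The fingers move at their own pace and stop on an object; "newtons" is the grip in N (left out, the last holds). Time passes only in rows, so rows that do not move let the fingers close. It gives the time, the measured TCP pose, the force and the opening at its end, in the units of the state.
- get_obs(): the state, without advancing time (a new reading comes with each control period).
- grab_frame(name): name is "scene" or "top" or "wrist"; returns a dict with "frame" (384x512x3 uint8, red, green, blue), "intrinsics" (3x3 intrinsics, pixels), "D" ([k1, k2, p1, p2, k3] as OpenCV has them; the pictures are not rectified), "R" (3x3) and "t" (3): a world point X has camera coordinates R X + t. Camera axes: x right, y down, z forward; pixel columns grow to the right and rows downward; lengths in m; the calibration is good to about 2 mm. A picture is of the moment at which its call begins. There is no depth.
- close_job(): hands the job in, once; it reports no verdict.
The state is a dict: "t": time; "joint_positions": joint angles; "joint_velocities": joint speeds; "joint_efforts": joint torques, N m; "tcp_pos": TCP position; "ee_rot": TCP orientation; "wrist_force": force on the tool from outside, world axes, zero at the start; "moment": the same for the moment, N m; "finger_gap": opening from 0.0 (shut) to 1.0 (fully open).
Only numpy, scipy, OpenCV 4.12 (cv2) and the standard library are available. Lean on these libraries where they do the work, as an engineer would, in place of code of your own. Each camera call takes 0.05 s, during which the arm holds its last target. There are 200 camera calls.

## Task

One of the three breakers on the bench console has tripped: its orange lever stands midway, while the other two are leaning up the slope, ON. Reach through that breaker's window in the yellow guard plate and reset it the proper way: push its lever fully down the slope to OFF, then push it fully up the slope to ON, and withdraw. Do not touch the guard plate, leave the other two breakers on, and do not disturb or pick up anything on the bench or on the console.

Things in the scene. Friction and masses are not known exactly. Their poses are not given: they have to be found in the camera images.
- console: Grey breaker console fixed on the bench, 284 mm deep (x), 360 mm wide (y). Its front edge is 45 mm high; from there the panel rises at 15 degrees, away from the robot, over 200 mm to a flat ledge 97 mm high, 92 mm deep, at the back, where small things stand. Origin: centre of its underside; x from the low front to the ledge, y left.
- guard: Yellow plate over the panel and parallel to it, 180 mm (x, up the slope) by 320 mm (y), its underside 46 and top face 50 mm above the panel, on six 12 mm spacers near its edges. One window 134 mm (x) by 70 mm (y) centred over each breaker, 30 mm bars between. An upright lever ends 9 mm below the top face. Origin: middle of the panel's surface; z square out of it. Not to be touched.
- breaker_a: Breaker a (the tripped one), dark grey, in the panel: 130 mm (x) by 76 mm (y), 10 mm high, its raised middle (66 by 60 mm) 16 mm above the panel. Three stand side by side, 100 mm apart, in any order. Origin: on the panel's surface, under the middle of the breaker and of its guard window. x up the slope (to ON), y left along the panel, z square out of the panel.
- lever_a (a joint): Orange lever of breaker_a, hinged about its y, 6 mm below its origin; starts tripped, within 0.05 of 0. -0.35 rad = OFF stop (leans to breaker -x, down the slope), 0 = upright (tripped), +0.35 = ON stop. Tab 24 mm wide (y), 12 mm thick (x), top 47 mm from the hinge. Over-centre: stays within 0.2 rad of upright, else snaps on to the nearer stop. Leaving a stop takes 6 to 8 N at the tab, leaving midway about 3 N.
- lever_a_tip (a point): Middle of the top of the tripped breaker's lever; moves with the lever.
- breaker_b: Breaker b (on), dark grey, in the panel: 130 mm (x) by 76 mm (y), 10 mm high, its raised middle (66 by 60 mm) 16 mm above the panel. Three stand side by side, 100 mm apart, in any order. Origin: on the panel's surface, under the middle of the breaker and of its guard window. x up the slope (to ON), y left along the panel, z square out of the panel.
- lever_b (a joint): Orange lever of breaker_b, hinged about its y, 6 mm below its origin; starts and stays ON. -0.35 rad = OFF stop (leans to breaker -x, down the slope), 0 = upright (tripped), +0.35 = ON stop. Tab 24 mm wide (y), 12 mm thick (x), top 47 mm from the hinge. Over-centre: stays within 0.2 rad of upright, else snaps on to the nearer stop. Leaving a stop takes 6 to 8 N at the tab, leaving midway about 3 N.
- breaker_c: Breaker c (on), dark grey, in the panel: 130 mm (x) by 76 mm (y), 10 mm high, its raised middle (66 by 60 mm) 16 mm above the panel. Three stand side by side, 100 mm apart, in any order. Origin: on the panel's surface, under the middle of the breaker and of its guard window. x up the slope (to ON), y left along the panel, z square out of the panel.
- lever_c (a joint): Orange lever of breaker_c, hinged about its y, 6 mm below its origin; starts and stays ON. -0.35 rad = OFF stop (leans to breaker -x, down the slope), 0 = upright (tripped), +0.35 = ON stop. Tab 24 mm wide (y), 12 mm thick (x), top 47 mm from the hinge. Over-centre: stays within 0.2 rad of upright, else snaps on to the nearer stop. Leaving a stop takes 6 to 8 N at the tab, leaving midway about 3 N.
- solder_reel: Bystander: solder reel, 54 mm diameter, 42 mm high, standing on the console's ledge. Origin: centre of its underside.
- flux_bottle: Bystander: small white bottle with a red cap, 30 mm diameter, 62 mm high, on the console's ledge. Origin: centre of its underside.
- screwdriver: Bystander: screwdriver, 180 mm long, 26 mm thick blue handle, lying on the bench left of the console. Origin: under its middle; x towards the tip.
- side_cutters: Bystander: side cutters with red grips, 145 mm long, 52 mm wide, 12 mm high, lying left of the console. Origin: on the bench by the joint; x towards the jaws.
- multimeter: Bystander: yellow multimeter, 150 by 75 by 41 mm, lying right of the console. Origin: centre of its underside.
- board_holder: Bystander: green frame holding a small circuit board, 100 by 90 by 50 mm, left of the console's back. Origin: centre of its underside.
- wire_spool: Bystander: spool of red wire, 68 mm diameter, 50 mm high, right of the console. Origin: centre of its underside.
- tip_tin: Bystander: steel tin of brass tip cleaner, 60 mm diameter, 24 mm high, right of the console's back. Origin: centre of its underside.

How it is judged:
By the outcome, as a careful person would: the job done as asked, in the order asked, and still so for the second after the job is handed in, with the robot touching nothing.
It also fails if it takes over 43 s, if anything falls off the work surface, if the arm or the gripper's body presses on something with over 40 N, if the wrist force passes 120 N, or if a joint passes its speed limit or range.

## Working session

There is one attempt and no reset: what is moved stays moved. The work goes in short steps, Python scripts to look and compute and a tool call to move; the robot and the scene stay as the last step left them, time stands still between calls to the robot, and variables do not carry over. Pictures are saved under pics/ and viewed, about 8 in all and at most 12, crops included, and the job is handed in when it is done.

Besides the shell and the picture viewer there is one more tool, called after "Emit:" by a JSON object that holds its "op" and its "data", one argument or row to a line. step_arm: Moves the arm, as the interface text tells. Its arguments: {"type":"object","properties":{"deltas":{"type":"array"},"newtons":{"type":"number"}},"required":["deltas"]}

```bash
mkdir -p pics; python3 - <<'E'
from bench import *
import cv2,numpy as np
o=get_obs();print(o['t'],o['tcp_pos'],np.round(o['ee_rot'],3).tolist(),o['finger_gap'])
for n in("scene","top"):
    f=grab_frame(n);cv2.imwrite(f"pics/{n}0.png",f["frame"][:,:,::-1]);print(n,(-f["R"].T@f["t"]).round(3),f["R"].round(2).tolist(),f["intrinsics"][0,0])
a=[cv2.imread(f"pics/{n}0.png") for n in("scene","top")]
E
```

```text
0.0 [ 0.17878705 -0.49317216  0.23051595] [[0.341, -0.94, -0.001], [-0.94, -0.341, 0.002], [-0.002, -0.0, -1.0]] 0.999578049075709
scene [ 1.196 -0.12   0.866] [[0.22, 0.98, 0.0], [0.78, -0.17, -0.6], [-0.59, 0.14, -0.8]] 385.30038143367346
top [0.496 0.012 1.092] [[-0.01, -1.0, -0.02], [-0.99, 0.02, -0.13], [0.13, 0.02, -0.99]] 381.2131364989535
```

View pics/top0.png

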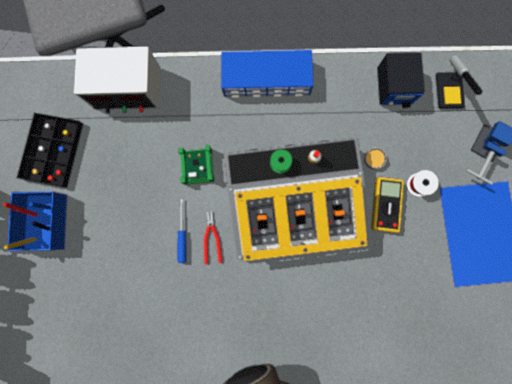

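View pics/scene0.png

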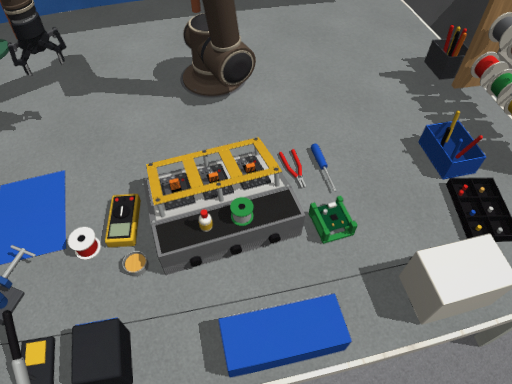

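The middle console window's levers sit at about (262,220), (300,213) and (339,211) px in the top view. The left one looks lower in its window, so it's probably the tripped one. I'll measure the guard windows and levers.

```bash
cat > h.py <<'E'
import cv2,numpy as np
from scipy.optimize import least_squares
s,c=np.sin(np.radians(15)),np.cos(np.radians(15))
def P(q,x,y,z):   # guard-frame point (x up slope,y,z out) -> world; q=(console x,y,yaw)
    cx=-.142+.1*c+x*c-z*s; h=.045+.1*s+x*s+z*c
    C,S=np.cos(q[2]),np.sin(q[2]); return np.array([q[0]+C*cx-S*y,q[1]+S*cx+C*y,h])
def proj(f,X): return cv2.projectPoints(np.array(X,float),cv2.Rodrigues(f["R"])[0],f["t"],f["intrinsics"],f["D"])[0][:,0]
def ray(f,uv):
    u=cv2.undistortPoints(np.array([[uv]],float),f["intrinsics"],f["D"])[0,0]
    return -f["R"].T@f["t"],f["R"].T@np.array([u[0],u[1],1])
def hit(f,uv,q,z):  # ray onto plane z above the panel -> guard x,y
    o,d=ray(f,uv); p0=P(q,0,0,z); n=P(q,0,0,1)-P(q,0,0,0); X=o+d*(n@(p0-o))/(n@d)
    ex=P(q,1,0,0)-P(q,0,0,0); ey=P(q,0,1,0)-P(q,0,0,0); return np.array([ex@(X-p0),ey@(X-p0)])
def masks(f):
    h=cv2.cvtColor(f["frame"],cv2.COLOR_RGB2HSV)
    return cv2.inRange(h,(20,140,90),(32,255,255)),cv2.inRange(h,(5,150,120),(17,255,255))
E
python3 - <<'E'
from bench import *; from h import *
for n in("top","scene"):
    f=grab_frame(n);y,o=masks(f)
    cs,hi=cv2.findContours(y,cv2.RETR_CCOMP,cv2.CHAIN_APPROX_NONE)
    k=max((i for i in range(len(cs)) if hi[0][i][3]<0),key=lambda i:cv2.contourArea(cs[i]))
    print(n,cv2.minAreaRect(cs[k]))
    H=[c_ for i,c_ in enumerate(cs) if hi[0][i][3]==k and cv2.contourArea(c_)>200]
    for c_ in H: print(' hole',np.round(cv2.boxPoints(cv2.minAreaRect(c_)),1).tolist(),cv2.contourArea(c_))
    m,_,st,ce=cv2.connectedComponentsWithStats(o)
    L=[(st[i],ce[i].round(1)) for i in range(1,m) if st[i][4]>15]
    for l in L: print(' or',l)
    if n=="top":
        # outer plate centre via ray at nominal
        cen=np.array(cv2.minAreaRect(cs[k])[0]); 
        corners=cv2.boxPoints(cv2.minAreaRect(cs[k]))
        G=[]
        # fit hole-centroids: windows at y=+.1,0,-.1 and outer corners
        hc=sorted([cv2.minAreaRect(c_)[0] for c_ in H])
        print(hc)
        def r(q): 
            return (proj(f,[P(q,0,yy,.05) for yy in(.1,0,-.1)])-np.array(hc)).ravel()
        if len(hc)==3:
            R=least_squares(r,[.45,0,0]);q=R.x;print('q',q,'res',R.fun.round(2))
            np.save('q.npy',q)
            print('corner pred',proj(f,[P(q,a*.09,b*.16,.05) for a in(1,-1) for b in(1,-1)]).round(1).tolist(),'seen',corners.tolist())
    q=np.load('q.npy')
    for l in L: print('lever xy at z=.038',hit(f,l[1],q,.038).round(4))
E
```

```text
top ((302.0307922363281, 218.74618530273438), (68.96330261230469, 126.63945770263672), 82.87498474121094)
 hole [[243.8000030517578, 199.39999389648438], [273.79998779296875, 195.60000610351562], [280.5, 248.6999969482422], [250.39999389648438, 252.39999389648438]] 1459.5
 hole [[283.8999938964844, 193.6999969482422], [313.3999938964844, 190.8000030517578], [318.70001220703125, 244.3000030517578], [289.20001220703125, 247.3000030517578]] 1467.0
 hole [[323.29998779296875, 188.3000030517578], [353.0, 185.60000610351562], [357.8999938964844, 239.60000610351562], [328.20001220703125, 242.3000030517578]] 1494.0
 or (array([295, 210,  11,   6,  53], dtype=int32), array([299.6, 212.2]))
 or (array([334, 210,  11,   6,  54], dtype=int32), array([339.1, 212.6]))
 or (array([257, 215,  10,   6,  50], dtype=int32), array([261.3, 217.1]))
[(262.1307678222656, 224.0461883544922), (301.302001953125, 219.0198211669922), (340.5901794433594, 213.99180603027344)]
q [ 0.59896448 -0.0758384   0.1117191 ] res [ 0.17 -0.03  0.04  0.01 -0.22  0.03]
corner pred [[234.1, 192.2], [360.6, 176.0], [243.5, 260.
[... 516 characters left out ...]
389648438, 196.39999389648438]] 855.0
 hole [[191.6999969482422, 157.60000610351562], [220.10000610351562, 147.0], [231.6999969482422, 178.0], [203.39999389648438, 188.60000610351562]] 830.5
 hole [[227.8000030517578, 149.1999969482422], [252.10000610351562, 135.89999389648438], [269.70001220703125, 168.10000610351562], [245.3000030517578, 181.39999389648438]] 784.0
 or (array([246, 162,   9,   7,  40], dtype=int32), array([250.3, 164.8]))
 or (array([209, 171,   9,   7,  37], dtype=int32), array([213. , 174.3]))
 or (array([169, 178,  11,  11,  63], dtype=int32), array([174.2, 182.2]))
lever xy at z=.038 [0.0218 0.1025]
lever xy at z=.038 [0.0214 0.0025]
lever xy at z=.038 [ 0.0123 -0.0967]
```

Emit:
{"op": "step_arm", "data": {
  "deltas": [
    [[1,0,0,0,0.12],[1,0,0,0,0.115],[1,0,0,0,0]]
  ],
  "newtons": 20
}}

```text
t: 0.57
tcp_pos: [0.1787, -0.493, 0.2301]
ee_rot: [[0.107, -0.994, -0.001], [-0.994, -0.107, 0.002], [-0.002, 0.001, -1.0]]
wrist_force: [-0.3, -0.1, -0.6]
finger_gap: 0.374
```

```bash
cat >> h.py <<'E'
def go(o,q,x,y,z,Z=None):  # tool-frame cm to guard point; Z: world height override (moved along vertical)
    X=P(q,x,y,z)
    if Z: X[2]=Z
    R=np.array(o["ee_rot"]); xt=R[:,0]
    dy=(np.arctan2(xt[1],xt[0])-(q[2]-np.pi/2))
    return 'cm',(R.T@(X-o["tcp_pos"])*100).round(2),'turn',round(dy,3),'world',X.round(4)
E
python3 - <<'E'
from bench import *; from h import *
q=np.load('q.npy');o=get_obs();print(o['t'],o['tcp_pos'],o['finger_gap'],go(o,q,.03,-.1,.03,.22))
E
```

```text
0.575 [ 0.17871064 -0.49298175  0.23007655] 0.37356058209282667 ('cm', array([-26.98, -43.87,   1.05]), 'turn', np.float64(-0.005), 'world', array([ 0.5861, -0.1779,  0.22  ]))
```

Emit:
{"op": "step_arm", "data": {
  "deltas": [
    [[1,-2.7,-4.4,0,0],[1,-2.7,-4.4,0,0],[1,-2.7,-4.4,0,0],[1,-2.7,-4.4,0,0],[1,-2.7,-4.4,0,0]]
  ]
}}

```text
t: 1.2
tcp_pos: [0.3857, -0.3327, 0.2294]
ee_rot: [[0.111, -0.994, -0.001], [-0.994, -0.111, 0.002], [-0.002, 0.001, -1.0]]
wrist_force: [0.6, -0.1, -0.1]
finger_gap: 0.001
```

Emit:
{"op": "step_arm", "data": {
  "deltas": [
    [[1,-2.7,-4.4,0,0],[1,-2.7,-4.4,0,0],[1,-2.7,-4.4,0,0],[1,-2.7,-4.4,0,0],[1,0,0,0,0]]
  ]
}}

```text
t: 1.82
tcp_pos: [0.5552, -0.1979, 0.2285]
ee_rot: [[0.127, -0.992, -0.001], [-0.992, -0.127, 0.002], [-0.002, 0.001, -1.0]]
wrist_force: [-0.6, 1.0, -0.1]
finger_gap: -0.001
```

```bash
python3 - <<'E'
from bench import *; from h import *
q=np.load('q.npy');o=get_obs();print(o['t'],o['tcp_pos'],o['finger_gap'],go(o,q,.03,-.1,.03,.22))
f=grab_frame("wrist");cv2.imwrite("pics/w1.png",f["frame"][:,:,::-1]);print((-f["R"].T@f["t"]).round(3))
print(proj(f,[P(q,a*.067,-.1+b*.035,.05) for a,b in((1,1),(1,-1),(-1,-1),(-1,1))]).round(0).tolist(),proj(f,[P(q,0,-.1,.041)]))
E
```

```text
1.825 [ 0.55520283 -0.19788343  0.22852527] -0.0007498825886650503 ('cm', array([-1.59, -3.32,  0.85]), 'turn', np.float64(0.016), 'world', array([ 0.5861, -0.1779,  0.22  ]))
[ 0.632 -0.189  0.371]
[[199.0, 118.0], [285.0, 119.0], [277.0, 242.0], [212.0, 241.0]] [[243.72809329 183.30397864]]
```

View pics/w1.png

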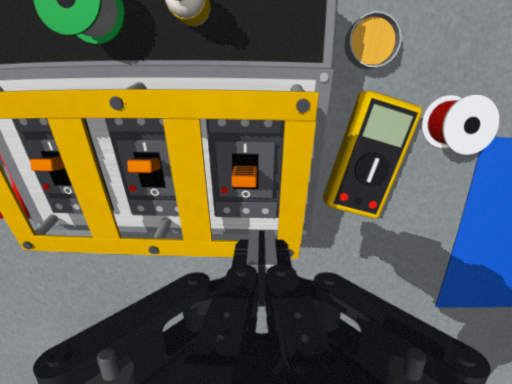

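The window's corners at about (203,120), (285,120), (278,240) and (213,240) match the prediction to within 4 px. The lever top at (244,178) matches too. Now moving over the upslope side of the lever.

Emit:
{"op": "step_arm", "data": {
  "deltas": [
    [[1,-1.6,-3.3,0.8,0.016],[1,0,0,0,0]]
  ]
}}

```text
t: 2.12
tcp_pos: [0.5838, -0.1801, 0.2208]
ee_rot: [[0.11, -0.994, -0.002], [-0.994, -0.11, 0.001], [-0.001, 0.002, -1.0]]
wrist_force: [0.2, -0.5, -0.4]
finger_gap: 0.004
```

```bash
python3 - <<'E'
from bench import *; from h import *
q=np.load('q.npy');o=get_obs();print(o['t'],o['tcp_pos'],go(o,q,.03,-.1,.027))
f=grab_frame("wrist");cv2.imwrite("pics/w2.png",f["frame"][:,:,::-1])
for k in(0,.02,.03,.05,.07): print(k,proj(f,[np.array(o['tcp_pos'])-k*np.array(o['ee_rot'])[:,2]+b*np.array(o['ee_rot'])[:,0] for b in(-.0145,.0145)]).round(0).tolist())
E
```

```text
2.125 [ 0.58383824 -0.18005917  0.22078556] ('cm', array([-0.18, -0.35, 11.61]), 'turn', np.float64(-0.002), 'world', array([ 0.5868, -0.1778,  0.1047]))
0 [[234.0, 244.0], [285.0, 244.0]]
0.02 [[231.0, 263.0], [289.0, 263.0]]
0.03 [[228.0, 275.0], [291.0, 275.0]]
0.05 [[223.0, 304.0], [295.0, 304.0]]
0.07 [[215.0, 344.0], [302.0, 344.0]]
```

View pics/w2.png

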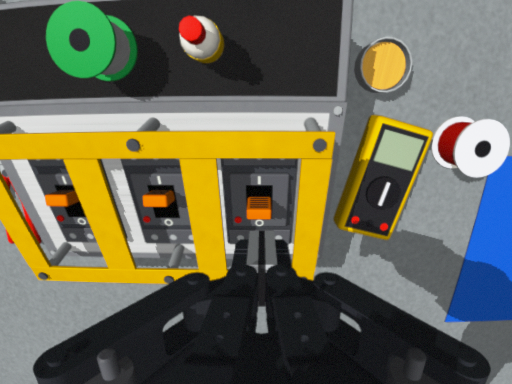

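Emit:
{"op": "step_arm", "data": {
  "deltas": [
    [[1,-0.2,-0.4,3,0],[1,0,0,3,0],[1,0,0,0,0]]
  ]
}}

```text
t: 2.55
tcp_pos: [0.5837, -0.1822, 0.1629]
ee_rot: [[0.107, -0.994, -0.0], [-0.994, -0.107, -0.002], [0.002, 0.0, -1.0]]
wrist_force: [-0.0, -0.2, -0.0]
finger_gap: 0.004
```

```bash
python3 - <<'E'
from bench import *; from h import *
q=np.load('q.npy');o=get_obs();print(o['t'],o['tcp_pos'],go(o,q,.03,-.1,.027),o['wrist_force'])
E
```

```text
2.55 [ 0.58373166 -0.18221806  0.16292652] ('cm', array([-0.41, -0.36,  5.82]), 'turn', np.float64(-0.005), 'world', array([ 0.5868, -0.1778,  0.1047])) [-0.00839946 -0.24139575 -0.0496492 ]
```

Emit:
{"op": "step_arm", "data": {
  "deltas": [
    [[1,-0.4,-0.4,2,0],[1,-0.1,-0.1,2,0],[1,0,0,0,0]]
  ]
}}

```text
t: 2.92
tcp_pos: [0.5876, -0.18, 0.128]
ee_rot: [[0.104, -0.995, 0.005], [-0.995, -0.104, -0.004], [0.005, -0.004, -1.0]]
wrist_force: [-0.1, -0.0, 0.4]
finger_gap: -0.0
```

```bash
python3 - <<'E'
from bench import *; from h import *
q=np.load('q.npy');o=get_obs();print(o['t'],o['tcp_pos'],go(o,q,.03,-.1,.027),o['wrist_force'])
E
```

```text
2.925 [ 0.58756859 -0.18004     0.12801761] ('cm', array([-0.24,  0.06,  2.33]), 'turn', np.float64(-0.008), 'world', array([ 0.5868, -0.1778,  0.1047])) [-0.06822318 -0.03819222  0.36845939]
```

Emit:
{"op": "step_arm", "data": {
  "deltas": [
    [[1,-0.3,0,1.2,0.008],[1,-0.1,0,1.1,0],[1,0,0,0,0]]
  ]
}}

```text
t: 3.3
tcp_pos: [0.588, -0.1772, 0.1072]
ee_rot: [[0.094, -0.995, 0.009], [-0.996, -0.095, -0.006], [0.006, -0.008, -1.0]]
wrist_force: [0.2, 0.4, -0.9]
finger_gap: 0.004
```

```bash
python3 - <<'E'
from bench import *; from h import *
q=np.load('q.npy');o=get_obs();print(o['t'],o['tcp_pos'],go(o,q,.03,-.1,.027),o['wrist_force'])
f=grab_frame("wrist");cv2.imwrite("pics/w3.png",f["frame"][:,:,::-1])
E
```

```text
3.3 [ 0.58799678 -0.17715167  0.10720114] ('cm', array([0.05, 0.12, 0.25]), 'turn', np.float64(-0.017), 'world', array([ 0.5868, -0.1778,  0.1047])) [ 0.2340106   0.36944486 -0.94867212]
```

View pics/w3.png

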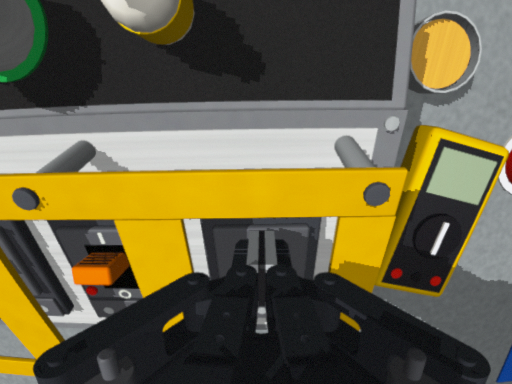

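Emit:
{"op": "step_arm", "data": {
  "deltas": [
    [[1,0,0.6,0.2,-0.015],[1,0,0.6,0.2,0],[1,0,0.6,0.2,0],[1,0,0,0,0]]
  ]
}}

```text
t: 3.85
tcp_pos: [0.5701, -0.1794, 0.1025]
ee_rot: [[0.111, -0.994, 0.012], [-0.994, -0.111, -0.006], [0.008, -0.012, -1.0]]
wrist_force: [0.5, 0.8, 0.0]
finger_gap: 0.004
```

```bash
python3 - <<'E'
from bench import *; from h import *
q=np.load('q.npy');o=get_obs();print(o['t'],o['tcp_pos'],go(o,q,.003,-.1,.029),o['wrist_force'])
E
```

```text
3.85 [ 0.57012338 -0.1793651   0.1025412 ] ('cm', array([0.03, 0.98, 0.28]), 'turn', np.float64(-0.001), 'world', array([ 0.5604, -0.1808,  0.0997])) [0.4614563  0.81758299 0.0118861 ]
```

Emit:
{"op": "step_arm", "data": {
  "deltas": [
    [[1,0,0.4,0.1,0],[1,0,0.4,0.1,0],[1,0,0.3,0.1,0],[1,0,0,0,0]]
  ]
}}

```text
t: 4.35
tcp_pos: [0.5588, -0.1807, 0.0993]
ee_rot: [[0.111, -0.994, 0.013], [-0.994, -0.111, -0.006], [0.008, -0.012, -1.0]]
wrist_force: [1.3, 0.5, 0.5]
finger_gap: -0.0
```

```bash
python3 - <<'E'
from bench import *; from h import *
q=np.load('q.npy');o=get_obs();print(o['t'],o['tcp_pos'],go(o,q,.003,-.1,.029),o['wrist_force'])
for n in("top","scene"):
    f=grab_frame(n);_,m=masks(f);k,_,st,ce=cv2.connectedComponentsWithStats(m)
    for i in range(1,k):
        if st[i][4]>8: print(n,st[i],hit(f,ce[i],q,.038).round(4))
    if n=="scene": a=f["frame"][130:230,130:290,::-1]
cv2.imwrite("pics/s1.png",cv2.resize(a,None,fx=5,fy=5,interpolation=2))
E
```

```text
4.35 [ 0.55875589 -0.18070581  0.09927614] ('cm', array([ 0.03, -0.16, -0.04]), 'turn', np.float64(-0.001), 'world', array([ 0.5604, -0.1808,  0.0997])) [1.27386985 0.47215845 0.46907839]
top [295 210  11   6  54] [0.0154 0.0014]
top [257 214  10   7  54] [0.0158 0.0999]
top [335 218   3   4   9] [-0.0151 -0.0896]
scene [463  32   4   4  10] [-0.5984  1.3832]
scene [246 162   9   8  41] [0.0221 0.1022]
scene [209 171   9   7  40] [0.0222 0.0024]
```

View pics/s1.png

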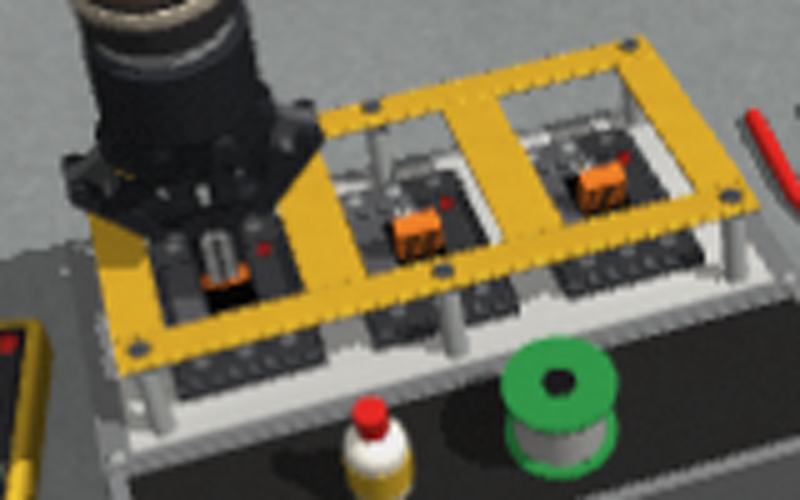

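The picture shows the fingers in the window at about (220,260), with the gripper clear of the plate. Lever a now measures near x = -15 mm, which is OFF. I'll back off, rise and check.

Emit:
{"op": "step_arm", "data": {
  "deltas": [
    [[1,0,-0.6,-0.4,0],[1,0,0,-2,0],[1,0,0,-2,0],[1,0,0,-2,0],[1,0,0,0,0]]
  ]
}}

```text
t: 5.08
tcp_pos: [0.5642, -0.1794, 0.1646]
ee_rot: [[0.111, -0.994, 0.009], [-0.994, -0.111, -0.006], [0.007, -0.008, -1.0]]
wrist_force: [0.3, 0.5, 0.9]
finger_gap: 0.0
```

```bash
python3 - <<'E'
from bench import *; from h import *
q=np.load('q.npy');o=get_obs();print(o['t'],o['tcp_pos'],go(o,q,-.048,-.1,.029,.16),o['wrist_force'])
for n in("top","scene"):
    f=grab_frame(n);_,m=masks(f);k,_,st,ce=cv2.connectedComponentsWithStats(m)
    for i in range(1,k):
        if st[i][4]>8: print(n,st[i],hit(f,ce[i],q,.038).round(4))
E
```

```text
5.075 [ 0.56416205 -0.17942776  0.16463108] ('cm', array([0.09, 5.32, 0.42]), 'turn', np.float64(-0.0), 'world', array([ 0.5115, -0.1863,  0.16  ])) [0.33525944 0.48664794 0.89193849]
top [295 210  10   6  53] [0.0155 0.0017]
top [257 214  10   7  54] [0.0158 0.0999]
top [334 214  11   8  66] [-0.0122 -0.0972]
scene [463  32   4   4  10] [-0.5984  1.3832]
scene [246 162   9   8  41] [0.0221 0.1022]
scene [209 171   9   7  40] [0.0222 0.0024]
scene [169 176  11  12 102] [ 0.0088 -0.0971]
```

Emit:
{"op": "step_arm", "data": {
  "deltas": [
    [[1,0,2.7,0.2,0],[1,0,2.7,0.2,0],[1,0,0,0,0]]
  ]
}}

```text
t: 5.55
tcp_pos: [0.5071, -0.1846, 0.1541]
ee_rot: [[0.112, -0.994, 0.0], [-0.994, -0.112, -0.004], [0.004, 0.0, -1.0]]
wrist_force: [-0.0, -0.3, 0.2]
finger_gap: 0.0
```

```bash
python3 - <<'E'
from bench import *; from h import *
q=np.load('q.npy');o=get_obs();print(o['t'],o['tcp_pos'],go(o,q,-.048,-.1,.027),o['wrist_force'])
f=grab_frame("top")
for th in(-.35,-.2,0): print(th,proj(f,[P(q,.047*np.sin(th)+a*.006*np.cos(th),-.1,-.006+.047*np.cos(th)-a*.006*np.sin(th)) for a in(-1,1)]).round(1).tolist())
f=grab_frame("wrist");cv2.imwrite("pics/w4.png",f["frame"][:,:,::-1])
for th in(-.35,-.2,0): print(th,proj(f,[P(q,.047*np.sin(th)+a*.006*np.cos(th),-.1,-.006+.047*np.cos(th)-a*.006*np.sin(th)) for a in(-1,1)]).round(1).tolist())
E
```

```text
5.55 [ 0.507055   -0.18458387  0.15406799] ('cm', array([ 0.19, -0.47,  6.95]), 'turn', np.float64(0.0), 'world', array([ 0.512 , -0.1862,  0.0845])) [-0.01605735 -0.33151484  0.21476169]
-0.35 [[340.0, 221.2], [339.9, 217.2]]
-0.2 [[340.0, 218.9], [339.7, 214.7]]
0 [[339.8, 215.6], [339.3, 211.0]]
-0.35 [[262.7, 174.4], [262.8, 163.0]]
-0.2 [[262.8, 168.2], [262.9, 154.3]]
0 [[262.9, 157.5], [262.9, 140.9]]
```

View pics/w4.png

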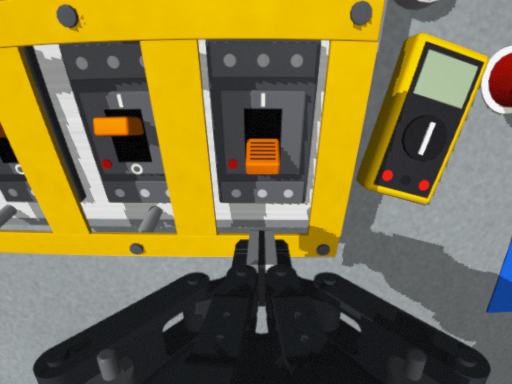

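The picture shows lever a's lower edge at row 174, px (263,174). That matches the OFF prediction of 174.4. Next I descend on the low side.

Emit:
{"op": "step_arm", "data": {
  "deltas": [
    [[1,0.2,-0.5,1.5,0],[1,0,-0.1,1.2,0],[1,0,0,0,0]]
  ]
}}

```text
t: 6.02
tcp_pos: [0.517, -0.1859, 0.1241]
ee_rot: [[0.113, -0.994, 0.001], [-0.994, -0.113, -0.003], [0.003, -0.0, -1.0]]
wrist_force: [-0.6, -0.0, 0.2]
finger_gap: -0.001
```

```bash
python3 - <<'E'
from bench import *; from h import *
q=np.load('q.npy');o=get_obs();print(o['t'],o['tcp_pos'],go(o,q,-.048,-.1,.027),o['wrist_force'])
E
```

```text
6.025 [ 0.51701829 -0.18588424  0.12407771] ('cm', array([-0.04,  0.51,  3.95]), 'turn', np.float64(0.002), 'world', array([ 0.512 , -0.1862,  0.0845])) [-0.56724959 -0.01165242  0.17064723]
```

Emit:
{"op": "step_arm", "data": {
  "deltas": [
    [[1,0,0.5,0,0],[1,0,0,1.3,0],[1,0,0,1.2,0],[1,0,0,0,0]]
  ]
}}

```text
t: 6.52
tcp_pos: [0.5117, -0.1864, 0.0971]
ee_rot: [[0.113, -0.994, 0.0], [-0.994, -0.113, -0.003], [0.003, 0.0, -1.0]]
wrist_force: [0.3, -0.2, 1.0]
finger_gap: 0.001
```

```bash
python3 - <<'E'
from bench import *; from h import *
q=np.load('q.npy');o=get_obs();print(o['t'],o['tcp_pos'],go(o,q,-.048,-.1,.027),o['wrist_force'])
E
```

```text
6.525 [ 0.5117036  -0.18643602  0.09709068] ('cm', array([-0.02, -0.03,  1.26]), 'turn', np.float64(0.002), 'world', array([ 0.512 , -0.1862,  0.0845])) [ 0.29074005 -0.17078021  0.95787287]
```

Emit:
{"op": "step_arm", "data": {
  "deltas": [
    [[1,0,0,1.1,0],[1,0,-0.8,-0.2,0],[1,0,-0.8,-0.25,0],[1,0,-0.6,-0.2,0],[1,0,0,0,0]]
  ]
}}

```text
t: 7.15
tcp_pos: [0.5304, -0.1847, 0.0931]
ee_rot: [[0.112, -0.994, -0.009], [-0.994, -0.112, -0.006], [0.005, 0.01, -1.0]]
wrist_force: [-0.3, 0.5, 0.1]
finger_gap: -0.0
```

```bash
python3 - <<'E'
from bench import *; from h import *
q=np.load('q.npy');o=get_obs();print(o['t'],o['tcp_pos'],go(o,q,-.006,-.1,.029),o['wrist_force'])
E
```

```text
7.15 [ 0.53040453 -0.18466474  0.09309566] ('cm', array([-0.05, -2.15, -0.45]), 'turn', np.float64(0.001), 'world', array([ 0.5518, -0.1818,  0.0973])) [-0.33441445  0.49508549  0.14628678]
```

Emit:
{"op": "step_arm", "data": {
  "deltas": [
    [[1,0,-0.6,-0.1,0],[1,0,-0.6,-0.15,0],[1,0,-0.5,-0.15,0],[1,0,-0.4,-0.1,0],[1,0,0,0,0]]
  ]
}}

```text
t: 7.78
tcp_pos: [0.5529, -0.1823, 0.099]
ee_rot: [[0.112, -0.994, -0.01], [-0.994, -0.112, -0.007], [0.006, 0.011, -1.0]]
wrist_force: [-3.6, -1.7, 1.6]
finger_gap: -0.001
```

```bash
cat > chk.py <<'E'
from bench import *; from h import *
q=np.load('q.npy');o=get_obs();print(o['t'],o['tcp_pos'],go(o,q,-.006,-.1,.029),o['wrist_force'])
for n in("top","scene"):
    f=grab_frame(n);_,m=masks(f);k,_,st,ce=cv2.connectedComponentsWithStats(m)
    for i in range(1,k):
        if st[i][4]>8: print(n,st[i],hit(f,ce[i],q,.038).round(4))
E
python3 chk.py
```

```text
7.775 [ 0.55290788 -0.18231943  0.09896558] ('cm', array([-0.07,  0.11,  0.16]), 'turn', np.float64(0.001), 'world', array([ 0.5518, -0.1818,  0.0973])) [-3.56054409 -1.71953962  1.64479373]
top [295 210  10   6  53] [0.0155 0.0017]
top [257 214  10   7  52] [0.0156 0.1002]
scene [463  32   4   4  10] [-0.5984  1.3832]
scene [246 162   9   8  41] [0.0221 0.1022]
scene [209 171   9   7  40] [0.0222 0.0024]
scene [170 181  10   7  50] [ 0.0209 -0.0968]
```

Emit:
{"op": "step_arm", "data": {
  "deltas": [
    [[1,0,-0.2,0,0],[1,0,-0.2,0,0]]
  ]
}}

```text
t: 8.12
tcp_pos: [0.5531, -0.1823, 0.0989]
ee_rot: [[0.111, -0.994, -0.016], [-0.994, -0.111, -0.008], [0.007, 0.017, -1.0]]
wrist_force: [-10.5, -0.9, 5.7]
finger_gap: -0.0
```

```bash
python3 chk.py
```

```text
8.125 [ 0.55306496 -0.18230782  0.09892812] ('cm', array([-0.07,  0.12,  0.16]), 'turn', np.float64(-0.001), 'world', array([ 0.5518, -0.1818,  0.0973])) [-10.47096439  -0.92359278   5.71207007]
top [295 210  11   6  54] [0.0154 0.0014]
top [257 214  10   7  53] [0.0156 0.1   ]
scene [463  32   4   4  10] [-0.5984  1.3832]
scene [246 162   9   8  41] [0.0221 0.1022]
scene [209 171   9   7  40] [0.0222 0.0024]
scene [170 181  10   7  50] [ 0.0209 -0.0968]
```

It's now against the ON stop: 10 N and no movement. Backing off and withdrawing.

Emit:
{"op": "step_arm", "data": {
  "deltas": [
    [[1,0,1.0,0,0],[1,0,0.3,-2,0],[1,0,0,-2,0],[1,0,0,-3,0],[1,0,0,-3,0]]
  ]
}}

```text
t: 8.85
tcp_pos: [0.5403, -0.1824, 0.1996]
ee_rot: [[0.111, -0.994, -0.015], [-0.994, -0.111, -0.005], [0.004, 0.016, -1.0]]
wrist_force: [0.7, 0.4, 0.1]
finger_gap: 0.001
```

Emit:
{"op": "step_arm", "data": {
  "deltas": [
    [[1,0,3,-3,0],[1,0,4,-2,0],[1,0,4,0,0],[1,0,0,0,0],[1,0,0,0,0]]
  ]
}}

```text
t: 9.48
tcp_pos: [0.4319, -0.1949, 0.2561]
ee_rot: [[0.111, -0.994, -0.003], [-0.994, -0.111, -0.008], [0.007, 0.003, -1.0]]
wrist_force: [-0.3, 0.3, 0.2]
finger_gap: 0.002
```

```bash
python3 chk.py; python3 - <<'E'
from bench import *; import cv2
f=grab_frame("wrist");cv2.imwrite("pics/w5.png",f["frame"][:,:,::-1])
E
```

```text
9.475 [ 0.43191279 -0.19494722  0.25610918] ('cm', array([ -0.09, -12.11,  15.83]), 'turn', np.float64(-0.0), 'world', array([ 0.5518, -0.1818,  0.0973])) [-0.28200431  0.3195758   0.17188988]
top [333 205  11   6  53] [ 0.0149 -0.0988]
top [295 210  11   6  54] [0.0154 0.0014]
top [257 214  10   7  52] [0.0156 0.1002]
scene [463  32   4   4  10] [-0.5984  1.3832]
scene [246 162   9   7  40] [0.0218 0.1026]
scene [209 171   9   7  37] [0.0214 0.0025]
scene [170 181  10   7  43] [ 0.021  -0.0967]
```

View pics/w5.png

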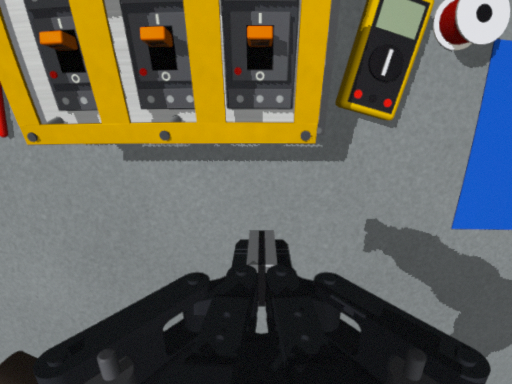

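All three levers, at (58,40), (155,36) and (260,36) px, stand alike at ON. The arm is clear.

```bash
python3 -c "
from bench import *
print(close_job())"
```

```text
the job is handed in; nothing more can be done
None
```

I reset the tripped breaker, the rightmost of the three as the robot faces the console, and handed the job in at about 9.5 s of the 43 s allowed. With closed fingers through its window, I pushed the lever down to OFF, withdrew, re-entered on the low side and pushed it up to ON.

- **OFF:** before the second push, the wrist camera showed the lever's lower edge at row 174. The OFF stop predicts 174.4.
- **ON:** the lever stopped moving with about 10 N against the stop. After withdrawing, the top view put its lever 14.9 mm up the slope, against 15.4 and 15.6 mm for the other two, which had not moved.
- **Contact:** I saw no sign of contact with the guard plate. The readings at the end of each move stayed around 1 N, except at the ON push. The objects I could see in the final views looked undisturbed, but I did not measure their positions.

No check failed. The scene view's lever values read a few millimetres higher, because that camera sees the levers' sides.

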